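# Discharge the grinder's supply and draw its fuse carrier

### The job

The bench grinder's fuse has to be changed: first press the spring plunger of the discharge post right down to its stop and let it come fully up again. Then, with the fingers, squeeze together the two side catches of the fuse carrier while it sits home, lift the carrier straight up out of its base, and finish while still holding it by the squeezed catches, upright and still, about 10 cm above where it sat. Leave the calliper, the tweezers and the two wire spools where they lie.

Things in the scene. Friction and masses are not known exactly. Their poses are not given: they have to be found in the camera images.
- fuse_base: Black fuse base screwed to the bench: flange 76 x 96 x 8 mm (x, y, z) with an open-topped socket 52 x 72 mm outside, rim 40 mm above the bench; the grey fuse carrier sits in it and protrudes. Origin: centre of the underside, on the bench; z up; y is the line along which the carrier's catches are squeezed. Yaw up to 0.7 rad either way.
- carrier_grip (a point): Grasp point of the fuse carrier: midway between its two ribbed catch paddles, one on each y side above the socket. Paddles are 22 mm wide (x), reach from 20 mm below to 16 mm above this point, and measure 56 mm over their outer faces (y), 42 mm when both are squeezed home. Seated, the point is 66 mm above the bench, over the base's centre. Axes as the base's when seated.
- fuse_carrier: Fuse carrier, a loose grey plastic block of about 0.16 kg, 38 mm along x, 74 mm high, a small glass fuse across its top; 26 mm thick (y) between the paddles. Hooks at the feet of the two catches lock it in the socket until each is squeezed at least 4 mm. 1.5 mm of play sideways. Origin: centre of its underside, 8 mm above the bench when seated.
- catch_left (a joint): Inward travel (m) of the catch on the carrier's +y side: 0 at rest, 0.007 squeezed home at its stop. It slides straight inwards along y against a spring, 2 N at the start and 5.5 N at the stop; let go, it springs out. A grip of 15 to 40 N is right.
- catch_right (a joint): The same for the catch on the carrier's -y side, which moves towards +y when squeezed.
- discharge_post: Discharge post, screwed to the bench beside the fuse base, on its left or right: a dark square flange 64 x 64 x 8 mm with a round aluminium barrel 38 to 48 mm across, 44 mm high, and an upright spring plunger with a round black head on a 12 mm steel rod. Origin: centre of the underside, on the bench; z up.
- plunger_head (a point): Centre of the top face of the plunger's flat round head, 31 mm across, 10 mm thick; 72 mm above the bench when up, 58 mm when pressed to its stop. It moves with the plunger.
- plunger (a joint): Downward travel of the plunger in m: 0 fully up, 0.014 at its stop. The spring pushes back with 3 N at the start and 8 N at the stop; let go, it rises by itself.
- calliper: Bystander: steel calliper, 74 x 190 x 8 mm, lying loose behind the work. Origin: centre of its underside.
- copper_spool: Bystander: loose spool of copper wire, 48 mm across, 30 mm high, behind the work. Origin: centre of its underside.
- tweezers: Bystander: loose steel tweezers, 14 x 141 x 10 mm, left of the work. Origin: centre of their underside.
- brass_spool: Bystander: loose spool of brass wire, 40 mm across, 24 mm high, right of the work. Origin: centre of its underside.
Things that resemble listed ones, but are neither listed nor needed, are in the scene too. What is shaped like the fuse_carrier but purple is not meant.

How it is judged:
By the outcome, as a careful person would: the job done as asked, in the order asked, and still so for the second after the job is handed in, while the arm keeps its last pose, push and grip.
It also fails if it takes over 48 s, if anything falls off the work surface, if the arm or the gripper's body presses on something with over 40 N, if the wrist force passes 120 N, or if a joint passes its speed limit or range.

### The arm

A 6-joint arm with a two-finger parallel gripper is mounted at the origin on a cart in front of the work surface, level with it; the furniture and walls round the work are solid. World frame = base frame: x ahead of the robot, y to its left, z up, the work surface at z = 0. Lengths are in m, angles in degrees, forces in N, time in s.
With the tool pointing down it reaches from about 0.4 to 0.825 m from the base axis. Payload 7 kg.
Tool frame: the origin (TCP) lies at the very end of the fingers, on their centre line; the grasp point (between the pads) lies tcp_to_grasp behind it (tcp_to_grasp is the distance from the TCP to the grasp point, in m); x points along the fingers, y is the direction in which the jaws open and shut, and the axes are right-handed (so a half turn about x gives the same grasp; the last joint's range is limited). The gripper opens to 88 mm and grips with 3 to 60 N. Pads are 19 mm wide; open, the fingers measure 130 mm over their backs; the gripper's body (78 mm by 193 mm) begins 47 mm behind the grasp point.
Start: joints at [-56.889, 20.546, 0.682, 0, -70.136, -16.507], TCP at [0.193, -0.647, 0.227] pointing down, gripper open.
Joint ranges: [-176.03, 176.03], [-82.01, 121.73], [-58.28, 71.71], [-173.87, 95.51], [-174.79, -0.11], [-173.66, 173.66]. Speed limits (degrees/s): [136.94, 136.94, 172.46, 180, 180, 180].

### API

Orientations are given as [roll, pitch, yaw] about the fixed x, y, z axes, in that order (R = Rz(yaw) Ry(pitch) Rx(roll)).
In Python, from plant import * gives the robot as it stands. The module is installed in compiled form; this text tells all that it offers.
- The arm moves only by the shell command python3 -m pendant 'ROWS'. ROWS is JSON, a list of rows, each an object with "claw": the finger opening in mm, from 0 to 87.6; "linear": the shift along the tool's x, y, z in mm, a list of three; "twist": the turn about the tool's x in rad. In form: [{"claw": claw, "linear": [tx, ty, tz], "twist": twist}, ...]. A call has exactly 10 rows; each row shifts and turns the commanded pose from where the row before left it, along the tool's axes as they then stand; what a row does not reach is not made up. A row lasts 1/12 s, in which the tool goes at most 41.7 mm and 7.16 degrees, less where a joint would pass 70% of its speed; a pose out of reach is approached as far as the arm can. A call with a gripper value outside its range is refused whole. The fingers move at their own pace and stop on an object; the grip force is fixed at half the most. Time passes only in rows, so rows that do not move let the fingers close, or fill a call up. It gives the time, the measured TCP pose, the force and the opening at its end, in the units of the state.
- get_obs(): the state, without advancing time (a new reading comes with each control period).
- snapshot(name): name is "scene" or "top" or "wrist"; returns (picture, depth): 420x560x3 uint8, red, green, blue; 420x560 float32, m along the optical axis (not along the pixel's ray), 0 where there is no reading.
- camera_params(name): a dict with "fx", "fy", "cx", "cy" (pixels), "rvec" (rotation vector, rad) and "tvec" (3), from world to camera coordinates, as OpenCV has them. Camera axes: x right, y down, z forward; pixel columns grow to the right and rows downward; lengths in m; the calibration is good to about 2 mm. A picture is of the moment at which its call begins: read the wrist's pose just before it. camera_params takes no time and is no camera call; for the wrist camera it gives the pose at the moment of the call.
- close_job(): hands the job in, once; it reports no verdict.
Trained networks look in the newest picture that a camera, given by its name, has taken for a name from the list of things; names that differ only in an ending like _2 or _b are one class to them, and where a whole thing is asked for, a point or a joint stands for the part that bears it (a point fixed in the world has none). Each returns a list of dicts, best first, with "confidence" (0 to 1); they miss things now and then, are a little off and sometimes report something else, mostly with a low value. They report only what shows in the picture. A call takes as long as a camera call. They do not tell look-alikes from the thing itself.
- boxes_of(camera, target): "xy" ([column, row] in pixels, amid what is visible of it).
The state is a dict: "clock": time; "joint_pos": joint angles; "qvel": joint speeds; "tau": joint torques, N m; "tool_pos": TCP position; "orientation": TCP orientation; "force": force on the tool from outside, world axes, zero at the start; "moment": the same for the moment, N m; "opening": finger opening in m.
Only numpy, scipy, OpenCV 4.12 (cv2) and the standard library are available. Lean on these libraries where they do the work, as an engineer would, in place of code of your own. Each camera call takes 0.05 s, during which the arm holds its last target. There are 200 camera calls.

## Working session

There is one attempt and no reset: what is moved stays moved. The work goes in short steps, Python scripts to look and compute and a shell command to move; the robot and the scene stay as the last step left them, time stands still between calls to the robot, and variables do not carry over. Pictures are saved under pics/ and viewed, about 8 in all and at most 12, crops included, and the job is handed in when it is done.

```bash
mkdir -p pics; cat > h.py <<'E'
from plant import *
import numpy as np, cv2
def cam(n):
    c=camera_params(n);R=cv2.Rodrigues(np.array(c["rvec"],float))[0]
    return c,R,np.array(c["tvec"],float).ravel()
def to_world(n,u,v,d,C=None):
    c,R,t=C or cam(n)
    p=np.array([(u-c["cx"])/c["fx"]*d,(v-c["cy"])/c["fy"]*d,d])
    return R.T@(p-t)
def cloud(n,D,C=None):
    c,R,t=C or cam(n)
    v,u=np.mgrid[:D.shape[0],:D.shape[1]]
    P=np.stack([(u-c["cx"])/c["fx"]*D,(v-c["cy"])/c["fy"]*D,D],-1)
    W=(P-t)@R; W[D==0]=np.nan
    return W
def proj(n,p,C=None):
    c,R,t=C or cam(n); q=R@np.array(p)+t
    return c["fx"]*q[0]/q[2]+c["cx"],c["fy"]*q[1]/q[2]+c["cy"]
def save(f,I): cv2.imwrite("pics/"+f,cv2.cvtColor(I,cv2.COLOR_RGB2BGR))
E
python3 - <<'E'
from h import *
out=[]
for n in("scene","top"):
    I,D=snapshot(n);save(n+"1.png",I);np.savez(n+"1.npz",I=I,D=D,W=cloud(n,D))
    for t in("fuse_base","carrier_grip","fuse_carrier","discharge_post","plunger_head","calliper","tweezers","copper_spool","brass_spool"):
        for b in boxes_of(n,t)[:3]:
            u,v=b["xy"];d=D[int(v),int(u)]
            print(n,t,np.round(b["xy"]),round(b["confidence"],2),np.round(to_world(n,u,v,d),3))
print(get_obs())
E
```

```text
scene fuse_base [287. 260.] 0.96 [0.496 0.284 0.018]
scene carrier_grip [357. 251.] 0.93 [0.4   0.158 0.039]
scene carrier_grip [303. 206.] 0.69 [0.574 0.162 0.059]
scene carrier_grip [286. 240.] 0.67 [0.509 0.277 0.071]
scene fuse_carrier [287. 238.] 0.93 [0.508 0.275 0.078]
scene fuse_carrier [168. 323.] 0.84 [0.492 0.589 0.07 ]
scene fuse_carrier [353. 246.] 0.79 [0.4   0.174 0.067]
scene discharge_post [360. 214.] 0.94 [0.478 0.059 0.038]
scene plunger_head [364. 201.] 0.53 [0.483 0.046 0.071]
scene plunger_head [255. 198.] 0.4 [0.705 0.21  0.029]
scene calliper [281. 187.] 0.7 [0.718 0.11  0.004]
scene tweezers [253. 306.] 0.7 [ 0.461  0.413 -0.   ]
scene tweezers [278. 242.] 0.51 [0.521 0.29  0.065]
scene copper_spool [254. 202.] 0.7 [0.693 0.221 0.027]
scene brass_spool [372. 175.] 0.77 [ 0.574 -0.101  0.02 ]
top fuse_base [269. 222.] 0.91 [0.522 0.273 0.076]
top carrier_grip [311. 198.] 0.84 [0.59  0.154 0.065]
top carrier_grip [161. 225.] 0.66 [0.514 0.574 0.072]
top carrier_grip [273. 225.] 0.48 [0.511 0.261 0.074]
top fuse_carrier [313. 262.] 0.74 [0.41  0.151 0.074]
top f
[... 314 characters left out ...]
]
top brass_spool [393. 209.] 0.56 [ 0.563 -0.09   0.021]
{'clock': 1.0, 'joint_pos': array([-5.68869658e+01,  2.05462797e+01,  6.81378855e-01,  5.20469807e-04,
       -7.01369978e+01, -1.65077703e+01]), 'qvel': array([ 0.06932467, -0.02935365, -0.01470751, -0.02329222, -0.05108439,
       -0.00234326]), 'tau': array([-2.65032777e-04, -5.82388616e+01,  2.93301862e+01,  7.00254098e+00,
        1.24912840e-02,  3.50065385e-06]), 'tool_pos': array([ 0.19287555, -0.64682329,  0.22655938]), 'orientation': array([120.96437553,  89.99803923, 137.5698163 ]), 'force': array([0.29226469, 0.75232339, 0.69859635]), 'moment': array([ 0.01819031, -0.01571498,  0.01287642]), 'opening': 0.08768097096648232}
```

View pics/top1.png

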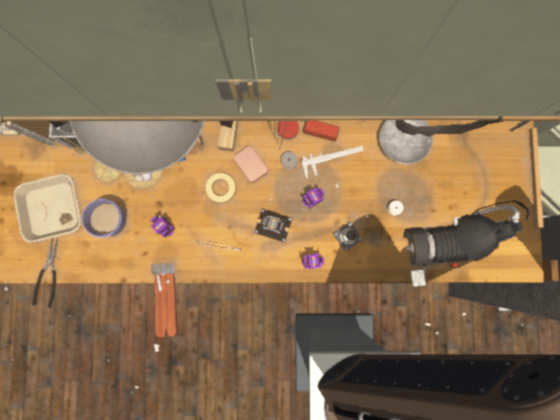

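View pics/scene1.png

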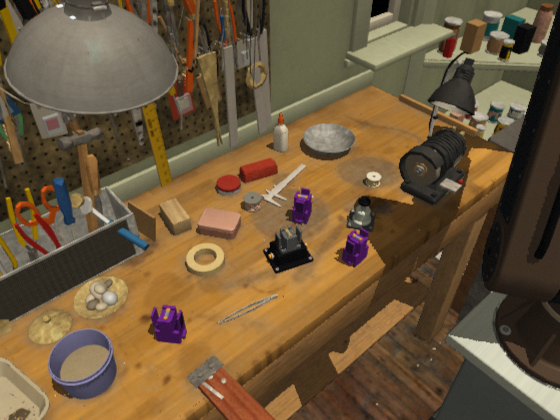

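The top picture shows a grey carrier in its black base at (272,225) and the post at (347,235). The look-alikes are three purple carriers at (162,225), (313,197) and (313,261), and I choose the grey one. Next I measure it and check with a close crop.

```bash
python3 - <<'E'
from h import *
for n in("top","scene"):
    z=np.load(n+"1.npz");W=z["W"]
    def near(c,r,lo,hi): return W[(np.hypot(W[...,0]-c[0],W[...,1]-c[1])<r)&(W[...,2]>lo)&(W[...,2]<hi)]
    for nm,c,r,lo,hi in(("base all",(.515,.272),.075,.0045,.1),("rim",(.515,.272),.06,.034,.045),("carr",(.515,.272),.06,.05,.1),("head",(.485,.05),.035,.062,.085),("post",(.485,.05),.06,.0045,.1)):
        P=near(c,r,lo,hi)
        if len(P)<5: print(n,nm,len(P));continue
        R=cv2.minAreaRect((P[:,:2]*1000).astype(np.float32))
        print(n,nm,len(P),P.mean(0).round(4),"zmax",np.percentile(P[:,2],95).round(4),"rect",np.round(R[0],1),np.round(R[1],1),round(R[2],1))
I=np.load("top1.npz")["I"];J=np.load("scene1.npz")["I"]
a=cv2.resize(I[185:275,235:375],None,fx=4,fy=4,interpolation=2)
b=cv2.resize(J[185:275,255:395],None,fx=4,fy=4,interpolation=2)
b=b[:240]
save("c1.png",np.vstack([a,b]))
E
```

```text
top base all 855 [0.5155 0.2641 0.0321] zmax 0.081 rect [519.4 269.3] [136.4 135.8] 37.4
top rim 185 [0.5156 0.2624 0.0397] zmax 0.0439 rect [518.  263.5] [71.6 52.4] 72.8
top carr 180 [0.5172 0.2636 0.0762] zmax 0.0841 rect [517.6 263.6] [56.9 37.7] 73.0
top head 91 [0.4851 0.0445 0.0714] zmax 0.0757 rect [484.2  44.5] [28.1 28.4] 1.1
top post 483 [0.4833 0.0471 0.0245] zmax 0.073 rect [483.6  47.1] [ 97.8 106.6] 86.2
scene base all 1402 [0.5075 0.2723 0.0382] zmax 0.0808 rect [508.6 266.9] [109.5  80.2] 60.1
scene rim 285 [0.508  0.2724 0.0395] zmax 0.0436 rect [516.6 262.5] [73.3 54.8] 71.8
scene carr 435 [0.5139 0.2649 0.0705] zmax 0.0826 rect [518.5 262.1] [57.7 42.8] 73.2
scene head 102 [0.4832 0.0444 0.0709] zmax 0.0738 rect [483.6  44.1] [28.9 30. ] 45.8
scene post 630 [0.4796 0.0494 0.0289] zmax 0.0724 rect [484.1  43.7] [77.1 77.6] 51.1
```

View pics/c1.png

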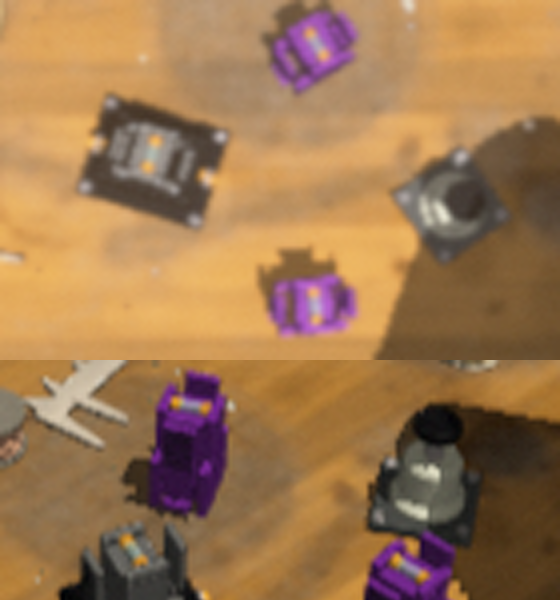

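The crop confirms it: grey carrier in the black base, long axis at yaw ≈ -17°, and the post with its black head. Before moving I check the obstacle heights along the path, since the grinder and lamp are nearby.

```bash
cat >> h.py <<'E'
def delta(goal):  # world shift wanted -> tool mm
    from scipy.spatial.transform import Rotation as Ro
    o=get_obs();R=Ro.from_euler("xyz",o["orientation"],degrees=True).as_matrix()
    return (R.T@(np.array(goal)-o["tool_pos"])*1000).round(1)
E
python3 - <<'E'
from h import *
print("t2g",tcp_to_grasp)
W=np.concatenate([np.load(n+"1.npz")["W"].reshape(-1,3) for n in("top","scene")])
for x0 in np.arange(.2,.75,.1):
  print(round(x0,1),[round(float(np.nanmax(np.append(W[(W[:,0]>x0)&(W[:,0]<x0+.1)&(W[:,1]>y)&(W[:,1]<y+.1)&(W[:,2]<.9)][:,2],-1))),2) for y in np.arange(-.7,.5,.1)])
print(delta([.484,.044,.227]),get_obs()["clock"])
E
```

```text
t2g 0.0188
0.2 [-0.86, 0.05, -0.86, -0.86, -0.86, 0.78, 0.82, 0.68, -0.86, -0.86, -0.86, -0.86]
0.3 [-0.05, 0.06, 0.01, 0.01, 0.03, 0.12, 0.01, 0.01, 0.08, 0.01, 0.01, 0.01]
0.4 [-0.06, 0.01, 0.01, 0.33, 0.34, 0.28, 0.01, 0.08, 0.08, 0.09, 0.02, 0.01]
0.5 [-0.87, 0.03, 0.01, 0.34, 0.32, 0.81, 0.9, 0.9, 0.9, 0.9, 0.9, 0.9]
0.6 [-0.86, 0.03, 0.01, 0.01, 0.01, 0.71, 0.55, 0.61, 0.08, 0.9, 0.63, 0.59]
0.7 [-1.0, 0.03, 0.01, 0.01, 0.04, 0.04, 0.04, 0.04, 0.04, 0.04, 0.05, 0.57]
[-4.000e-01  5.788e+02  4.764e+02] 1.0
```

```bash
python3 - <<'E'
from h import *
for n in("top","scene"):
    W=np.load(n+"1.npz")["W"]
    m=(W[...,0]>.3)&(W[...,0]<.75)&(W[...,1]>-.3)&(W[...,1]<.5)&(W[...,2]>.15)&(W[...,2]<1.2)
    k,l,s,c=cv2.connectedComponentsWithStats(m.astype(np.uint8))
    for i in range(1,k):
        if s[i,4]>10: P=W[l==i];print(n,s[i],P.min(0).round(2),P.max(0).round(2))
E
```

```text
top [    0     0   560   173 69158] [ 0.58 -0.14  0.42] [0.69 0.5  1.06]
top [ 441  206   81   55 2217] [ 0.41 -0.3   0.15] [ 0.56 -0.18  0.34]
top [412 232  17  29 362] [ 0.41 -0.15  0.15] [ 0.49 -0.1   0.17]
top [436 240   6  10  29] [ 0.44 -0.18  0.15] [ 0.47 -0.17  0.15]
scene [ 101    0   78  105 3573] [0.58 0.39 0.46] [0.72 0.5  0.59]
scene [237   0   4  27  38] [0.66 0.26 0.5 ] [0.67 0.26 0.54]
scene [240   0   4  43  58] [0.66 0.25 0.47] [0.66 0.26 0.54]
scene [245   0   3  59  69] [0.65 0.25 0.44] [0.66 0.25 0.54]
scene [250   0   1  12  12] [0.65 0.24 0.52] [0.66 0.24 0.54]
scene [253   0   4  87  95] [0.65 0.23 0.38] [0.66 0.24 0.54]
scene [250  13   1  60  60] [0.65 0.24 0.41] [0.66 0.25 0.52]
scene [ 428   57   48   61 1632] [ 0.41 -0.3   0.15] [ 0.55 -0.18  0.33]
scene [431 126  27  22 231] [ 0.44 -0.27  0.15] [ 0.48 -0.17  0.16]
scene [411 145  29  18 274] [ 0.41 -0.15  0.15] [ 0.48 -0.1   0.16]
```

```bash
python3 - <<'E'
from h import *
W=np.load("top1.npz")["W"]
for u in(150,270,350,450): print(u,[tuple(W[v,u].round(2)) for v in(5,60,110,122)])
W=np.load("scene1.npz")["W"]
for p in((90,60),(120,40),(245,30),(200,30),(225,140),(215,80)): print(p,W[p[1],p[0]].round(2))
E
```

```text
150 [(np.float64(0.59), np.float64(0.33), np.float64(1.05)), (np.float64(0.59), np.float64(0.35), np.float64(0.96)), (np.float64(0.59), np.float64(0.39), np.float64(0.82)), (np.float64(0.66), np.float64(0.47), np.float64(0.55))]
270 [(np.float64(0.59), np.float64(0.24), np.float64(1.05)), (np.float64(0.59), np.float64(0.25), np.float64(0.96)), (np.float64(0.59), np.float64(0.25), np.float64(0.82)), (np.float64(0.66), np.float64(0.26), np.float64(0.55))]
350 [(np.float64(0.59), np.float64(0.19), np.float64(1.05)), (np.float64(0.59), np.float64(0.17), np.float64(0.96)), (np.float64(0.59), np.float64(0.16), np.float64(0.82)), (np.float64(0.83), np.float64(0.03), np.float64(-0.0))]
450 [(np.float64(0.59), np.float64(0.12), np.float64(1.04)), (np.float64(0.59), np.float64(0.09), np.float64(0.96)), (np.float64(0.59), np.float64(0.04), np.float64(0.82)), (np.float64(0.83), np.float64(-0.28), np.float64(-0.0))]
(90, 60) [0.63 0.55 0.53]
(120, 40) [0.64 0.5  0.55]
(245, 30) [0.94 0.04 0.35]
(200, 30) [0.88 0.21 0.41]
(225, 140) [0.95 0.13 0.05]
(215, 80) [0.88 0.18 0.28]
```

```bash
python3 -m pendant '[{"claw":0,"linear":[-40,0,0],"twist":0},{"claw":0,"linear":[-40,0,0],"twist":0},{"claw":0,"linear":[-40,0,0],"twist":0},{"claw":0,"linear":[-35,0,0],"twist":0},{"claw":0,"linear":[0,30,24.7],"twist":0},{"claw":0,"linear":[0,30,24.7],"twist":0},{"claw":0,"linear":[0,30,24.7],"twist":0},{"claw":0,"linear":[0,30,24.7],"twist":0},{"claw":0,"linear":[0,30,24.7],"twist":0},{"claw":0,"linear":[0,30,24.7],"twist":0}]'; python3 -c "
from h import *
print(delta([.484,.044,.384]))"
```

```text
clock: 1.83
tool_pos: [0.2836, -0.4303, 0.3817]
orientation: [-49.4, 90.0, -32.8]
force: [1.0, 0.6, 0.5]
opening: 0.0265
[ -2.4 397.4 327.4]
```

```bash
python3 -m pendant '[{"claw":0,"linear":[0,30,24.7],"twist":0},{"claw":0,"linear":[0,30,24.7],"twist":0},{"claw":0,"linear":[0,30,24.7],"twist":0},{"claw":0,"linear":[0,30,24.7],"twist":0},{"claw":0,"linear":[0,30,24.7],"twist":0},{"claw":0,"linear":[0,30,24.7],"twist":0},{"claw":0,"linear":[0,30,24.7],"twist":0},{"claw":0,"linear":[0,30,24.7],"twist":0},{"claw":0,"linear":[0,30,24.7],"twist":0},{"claw":0,"linear":[0,30,24.7],"twist":0}]'; python3 -c "
from h import *
print(delta([.484,.044,.220]))"
```

```text
clock: 2.67
tool_pos: [0.4345, -0.072, 0.3821]
orientation: [-1.2, 89.9, 15.4]
force: [1.7, -1.4, -0.4]
opening: 0.0005
[162.3  97.   80.4]
```

```bash
python3 -m pendant '[{"claw":0,"linear":[0,24,20],"twist":0},{"claw":0,"linear":[0,24,20],"twist":0},{"claw":0,"linear":[0,24,20],"twist":0},{"claw":0,"linear":[0,24,20],"twist":0},{"claw":0,"linear":[35,0,0],"twist":0},{"claw":0,"linear":[35,0,0],"twist":0},{"claw":0,"linear":[35,0,0],"twist":0},{"claw":0,"linear":[35,0,0],"twist":0},{"claw":0,"linear":[20,0,0],"twist":0},{"claw":0,"linear":[0,0,0],"twist":0}]'; python3 - <<'E'
from h import *
C=cam("wrist");I,D=snapshot("wrist");W=cloud("wrist",D,C);save("w1.png",I)
P=W[(np.hypot(W[...,0]-.484,W[...,1]-.044)<.035)&(W[...,2]>.062)&(W[...,2]<.085)]
print(len(P),P.mean(0).round(4) if len(P) else 0, cv2.minEnclosingCircle((P[:,:2]*1000).astype(np.float32)) if len(P) else 0)
P=W[(np.hypot(W[...,0]-.5175,W[...,1]-.263)<.06)&(W[...,2]>.05)&(W[...,2]<.1)]
if len(P)>9: print(cv2.minAreaRect((P[:,:2]*1000).astype(np.float32)),np.percentile(P[:,2],95))
print(get_obs()["tool_pos"],get_obs()["clock"],delta([.484,.044,.085]))
E
```

```text
clock: 3.5
tool_pos: [0.4809, 0.0401, 0.2173]
orientation: [-179.2, 89.6, -162.6]
force: [-0.4, -0.0, -0.4]
opening: 0.0005
919 [0.4843 0.0437 0.0716] ((485.051513671875, 43.98725509643555), 15.454459190368652)
((525.9470825195312, 266.4465637207031), (29.947694778442383, 56.19492721557617), 15.693950653076172) 0.081974856737836
[0.48256856 0.04040826 0.22019375] 3.55 [135.2   3.1   2.9]
```

View pics/w1.png

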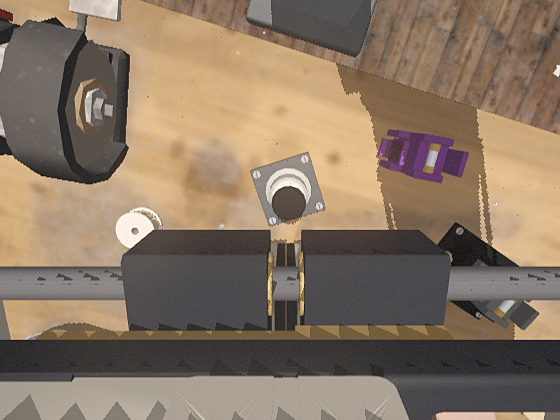

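The wrist view shows the post head at (288,202), directly ahead of the closed fingers, with the grinder clear on the left. I'll press.

```bash
python3 -m pendant '[{"claw":0,"linear":[0,3.2,3.4],"twist":0},{"claw":0,"linear":[27,0,0],"twist":0},{"claw":0,"linear":[27,0,0],"twist":0},{"claw":0,"linear":[27,0,0],"twist":0},{"claw":0,"linear":[27,0,0],"twist":0},{"claw":0,"linear":[27,0,0],"twist":0},{"claw":0,"linear":[6,0,0],"twist":0},{"claw":0,"linear":[6,0,0],"twist":0},{"claw":0,"linear":[6,0,0],"twist":0},{"claw":0,"linear":[6,0,0],"twist":0}]'
python3 -m pendant '[{"claw":0,"linear":[2,0,0],"twist":0},{"claw":0,"linear":[1,0,0],"twist":0},{"claw":0,"linear":[1,0,0],"twist":0},{"claw":0,"linear":[0,0,0],"twist":0},{"claw":0,"linear":[0,0,0],"twist":0},{"claw":0,"linear":[0,0,0],"twist":0},{"claw":0,"linear":[0,0,0],"twist":0},{"claw":0,"linear":[0,0,0],"twist":0},{"claw":0,"linear":[0,0,0],"twist":0},{"claw":0,"linear":[0,0,0],"twist":0}]'
```

```text
clock: 4.38
tool_pos: [0.4877, 0.0457, 0.0642]
orientation: [2.5, 89.8, 19.1]
force: [-1.7, 0.2, 5.9]
opening: 0.0009
clock: 5.22
tool_pos: [0.4877, 0.0457, 0.0603]
orientation: [3.9, 89.8, 20.5]
force: [-0.5, 1.5, 7.7]
opening: 0.0004
```

```bash
python3 -m pendant '[{"claw":0,"linear":[1,0,0],"twist":0},{"claw":0,"linear":[1,0,0],"twist":0},{"claw":0,"linear":[1,0,0],"twist":0},{"claw":0,"linear":[1,0,0],"twist":0},{"claw":0,"linear":[0,0,0],"twist":0},{"claw":0,"linear":[0,0,0],"twist":0},{"claw":0,"linear":[0,0,0],"twist":0},{"claw":0,"linear":[0,0,0],"twist":0},{"claw":0,"linear":[0,0,0],"twist":0},{"claw":0,"linear":[0,0,0],"twist":0}]'
```

```text
clock: 6.05
tool_pos: [0.488, 0.0457, 0.058]
orientation: [-1.0, 89.7, 15.6]
force: [-8.0, 0.9, 26.9]
opening: 0.0002
```

The force jumped to 27 N, well above the spring's 8 N, at z = 0.058, so the plunger is on its stop. I'll raise the fingers and check that it comes back up.

```bash
python3 -m pendant '[{"claw":0,"linear":[-10,0,0],"twist":0},{"claw":0,"linear":[-15,0,0],"twist":0},{"claw":0,"linear":[-30,0,0],"twist":0},{"claw":80,"linear":[-35,0,0],"twist":0.06},{"claw":80,"linear":[-35,0,0],"twist":0.1},{"claw":80,"linear":[-25,0,0],"twist":0.1},{"claw":80,"linear":[0,0,0],"twist":0.1},{"claw":80,"linear":[0,0,0],"twist":0.1},{"claw":80,"linear":[0,0,0],"twist":0.1},{"claw":80,"linear":[0,0,0],"twist":0}]'; python3 - <<'E'
from h import *
C=cam("wrist");I,D=snapshot("wrist");W=cloud("wrist",D,C);save("w2.png",I)
P=W[(np.hypot(W[...,0]-.484,W[...,1]-.044)<.02)&(W[...,2]>.05)&(W[...,2]<.085)]
print(len(P),np.median(P,0).round(4) if len(P) else 0)
I,D=snapshot("top");W=cloud("top",D)
P=W[(np.hypot(W[...,0]-.484,W[...,1]-.044)<.03)&(W[...,2]>.05)&(W[...,2]<.085)];print(len(P),np.median(P,0) if len(P) else 0)
o=get_obs();print(o,delta([.518,.263,.190]))
from scipy.spatial.transform import Rotation as Ro
print(Ro.from_euler("xyz",o["orientation"],degrees=True).as_matrix().round(4))
E
```

```text
clock: 6.88
tool_pos: [0.4863, 0.0451, 0.2057]
orientation: [46.0, 89.9, 30.2]
force: [-0.6, -0.0, -0.6]
opening: 0.0415
1006 [0.4842 0.0441 0.0718]
0 0
{'clock': 6.9833, 'joint_pos': array([ 2.84257177e+01,  3.65191419e+00, -2.41146613e+01,  3.13751853e-03,
       -6.21685756e+01, -1.33717126e+02]), 'qvel': array([ 0.09467994,  0.32512935, -0.04213158, -0.08406536,  0.06768289,
        0.7466223 ]), 'tau': array([-1.52738598e-03, -3.29764330e+01,  2.75638300e+01,  6.48494035e+00,
       -8.38778378e-02, -4.08665948e-01]), 'tool_pos': array([0.48614852, 0.04502621, 0.20516937]), 'orientation': array([41.26573843, 89.93509164, 25.97579347]), 'force': array([0.1174192 , 0.0881476 , 0.19386237]), 'moment': array([ 0.01908281, -0.00510245, -0.03804666]), 'opening': 0.049578248662015115} [ 15.3 218.6 -26.8]
[[ 1.000e-03  2.637e-01  9.646e-01]
 [ 5.000e-04  9.646e-01 -2.637e-01]
 [-1.000e+00  7.000e-04  9.000e-04]]
```

The plunger is back up at 0.0718. Now to the carrier.

```bash
python3 -m pendant '[{"claw":80,"linear":[0,31,-3.8],"twist":0},{"claw":80,"linear":[0,31,-3.8],"twist":0},{"claw":80,"linear":[0,31,-3.8],"twist":0},{"claw":80,"linear":[0,31,-3.8],"twist":0},{"claw":80,"linear":[0,31,-3.8],"twist":0},{"claw":80,"linear":[0,31,-3.8],"twist":0},{"claw":80,"linear":[0,32.6,-4],"twist":0.03},{"claw":80,"linear":[0,0,0],"twist":0},{"claw":80,"linear":[0,0,0],"twist":0},{"claw":80,"linear":[0,0,0],"twist":0}]'; python3 - <<'E'
from h import *
C=cam("wrist");I,D=snapshot("wrist");W=cloud("wrist",D,C);save("w3.png",I);o=get_obs()
for lo,hi,r in((.05,.1,.06),(.034,.046,.06)):
    P=W[(np.hypot(W[...,0]-.518,W[...,1]-.263)<r)&(W[...,2]>lo)&(W[...,2]<hi)]
    if len(P)>9: print(len(P),cv2.minAreaRect((P[:,:2]*1000).astype(np.float32)),np.percentile(P[:,2],[5,50,95]))
from scipy.spatial.transform import Rotation as Ro
R=Ro.from_euler("xyz",o["orientation"],degrees=True).as_matrix()
print(o["tool_pos"],np.degrees(np.arctan2(R[1,1],R[0,1])),o["opening"],delta([.518,.263,.047]))
E
```

```text
clock: 7.82
tool_pos: [0.5182, 0.2627, 0.2042]
orientation: [-120.0, 89.9, -137.1]
force: [-0.0, 0.1, -0.0]
opening: 0.0801
2179 ((517.910400390625, 263.8988952636719), (57.268795013427734, 38.07695388793945), 73.25151062011719) [0.05377797 0.07844398 0.08211555]
1697 ((517.9749755859375, 263.87109375), (71.98615264892578, 52.48426055908203), 72.55043029785156) [0.03648951 0.03996505 0.04551023]
[0.51827544 0.26226718 0.20441742] 72.89804835833556 0.07993315042495767 [157.4   0.7  -0.4]
```

View pics/w3.png

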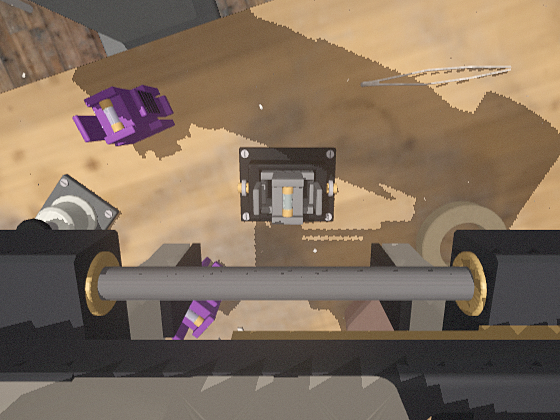

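The grey carrier is centred at (288,195), square to the jaws. Its pose agrees within 1 mm with the earlier measurement, so I descend and grip.

```bash
python3 -m pendant '[{"claw":80,"linear":[20,1.6,0],"twist":0},{"claw":80,"linear":[30,0,0],"twist":0},{"claw":80,"linear":[30,0,0],"twist":0},{"claw":80,"linear":[30,0,0],"twist":0},{"claw":80,"linear":[20,0,0],"twist":0},{"claw":80,"linear":[15,0,0],"twist":0},{"claw":80,"linear":[11,0,0],"twist":0},{"claw":80,"linear":[0,0,0],"twist":0},{"claw":80,"linear":[0,0,0],"twist":0},{"claw":80,"linear":[0,0,0],"twist":0}]'
python3 -m pendant '[{"claw":65,"linear":[0,0,0],"twist":0},{"claw":50,"linear":[0,0,0],"twist":0},{"claw":30,"linear":[0,0,0],"twist":0},{"claw":30,"linear":[0,0,0],"twist":0},{"claw":30,"linear":[0,0,0],"twist":0},{"claw":30,"linear":[0,0,0],"twist":0},{"claw":30,"linear":[0,0,0],"twist":0},{"claw":30,"linear":[0,0,0],"twist":0},{"claw":30,"linear":[0,0,0],"twist":0},{"claw":30,"linear":[0,0,0],"twist":0}]'
```

```text
clock: 8.7
tool_pos: [0.5197, 0.2646, 0.0498]
orientation: [54.3, 89.9, 37.1]
force: [1.4, 0.3, 0.5]
opening: 0.0804
clock: 9.53
tool_pos: [0.5192, 0.2645, 0.0496]
orientation: [37.9, 90.0, 20.7]
force: [-2.2, -0.6, 10.3]
opening: 0.0386
```

The opening is 38.6 mm, not the expected 42, and there is 10 N upward force, so I look before lifting.

```bash
python3 - <<'E'
from h import *
I,D=snapshot("scene");a=cv2.resize(I[170:290,220:360],None,fx=4,fy=4,interpolation=2)
I,D=snapshot("wrist");save("c2.png",np.hstack([a[:420],I[:,150:390]]))
o=get_obs();print(o["opening"],o["force"],o["moment"])
E
```

```text
0.03892392866795733 [-3.37975637 -0.41469137 10.15945036] [-3.96109660e-01  1.16798652e+00  8.33933540e-05]
```

View pics/c2.png

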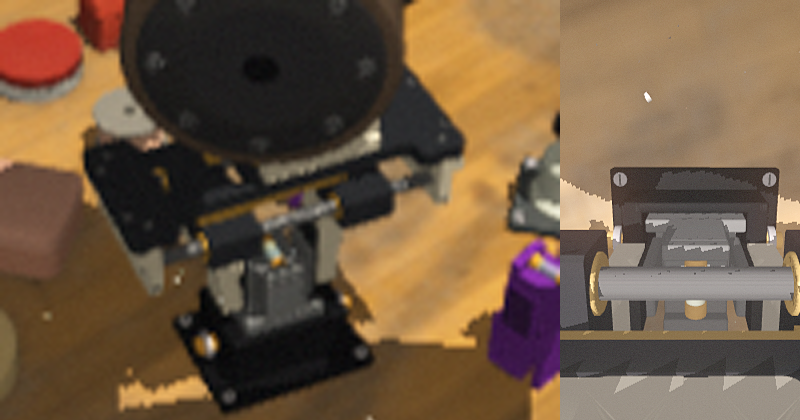

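The pads sit on both paddles and nothing else is visibly in contact. I'll make a gentle trial lift and watch the force.

```bash
python3 -m pendant '[{"claw":30,"linear":[-1,0,0],"twist":0},{"claw":30,"linear":[-1,0,0],"twist":0},{"claw":30,"linear":[-1,0,0],"twist":0},{"claw":30,"linear":[-1,0,0],"twist":0},{"claw":30,"linear":[-1,0,0],"twist":0},{"claw":30,"linear":[0,0,0],"twist":0},{"claw":30,"linear":[0,0,0],"twist":0},{"claw":30,"linear":[0,0,0],"twist":0},{"claw":30,"linear":[0,0,0],"twist":0},{"claw":30,"linear":[0,0,0],"twist":0}]'
```

```text
clock: 10.47
tool_pos: [0.519, 0.2643, 0.0535]
orientation: [-124.7, 90.0, -141.9]
force: [0.2, 0.0, -2.1]
opening: 0.0383
```

It is free: the load is −2.1 N, about the carrier's weight. Lifting to 10 cm.

```bash
python3 -m pendant '[{"claw":30,"linear":[-6,0,0],"twist":0},{"claw":30,"linear":[-9,0,0],"twist":0},{"claw":30,"linear":[-10,0,0],"twist":0},{"claw":30,"linear":[-11,0,0],"twist":0},{"claw":30,"linear":[-12,0,0],"twist":0},{"claw":30,"linear":[-12,0,0],"twist":0},{"claw":30,"linear":[-12,0,0],"twist":0},{"claw":30,"linear":[-10,0,0],"twist":0},{"claw":30,"linear":[-8,0,0],"twist":0},{"claw":30,"linear":[-5,0,0],"twist":0}]'
python3 -m pendant '[{"claw":30,"linear":[0,0,0],"twist":0},{"claw":30,"linear":[0,0,0],"twist":0},{"claw":30,"linear":[0,0,0],"twist":0},{"claw":30,"linear":[0,0,0],"twist":0},{"claw":30,"linear":[0,0,0],"twist":0},{"claw":30,"linear":[0,0,0],"twist":0},{"claw":30,"linear":[0,0,0],"twist":0},{"claw":30,"linear":[0,0,0],"twist":0},{"claw":30,"linear":[0,0,0],"twist":0},{"claw":30,"linear":[0,0,0],"twist":0}]'
python3 - <<'E'
from h import *
I,D=snapshot("scene");a=cv2.resize(I[130:290,220:380],None,fx=3.5,fy=3.5,interpolation=2)
W=cloud("scene",D);P=W[(np.hypot(W[...,0]-.518,W[...,1]-.264)<.03)&(W[...,2]>.09)]
print("lowest held",np.percentile(P[:,2],[1,3,10]).round(4))
J,_=snapshot("wrist");save("c3.png",np.hstack([a,cv2.copyMakeBorder(J[:,170:400],0,a.shape[0]-420,0,0,0)]))
o=get_obs();print(o["clock"],o["tool_pos"],o["opening"],o["force"],o["qvel"].round(2))
E
```

```text
clock: 11.3
tool_pos: [0.5194, 0.2646, 0.1503]
orientation: [59.5, 89.9, 42.3]
force: [-0.7, -0.2, -0.5]
opening: 0.0384
clock: 12.13
tool_pos: [0.519, 0.2643, 0.1485]
orientation: [32.2, 90.0, 15.0]
force: [0.1, 0.3, -1.9]
opening: 0.0389
lowest held [0.1097 0.1137 0.1255]
12.2333 [0.51898926 0.26434    0.14857447] 0.03872758074202783 [-0.10556879  0.64909547 -1.5875418 ] [-0.1  -0.07 -0.07 -0.04 -0.04 -0.07]
```

View pics/c3.png

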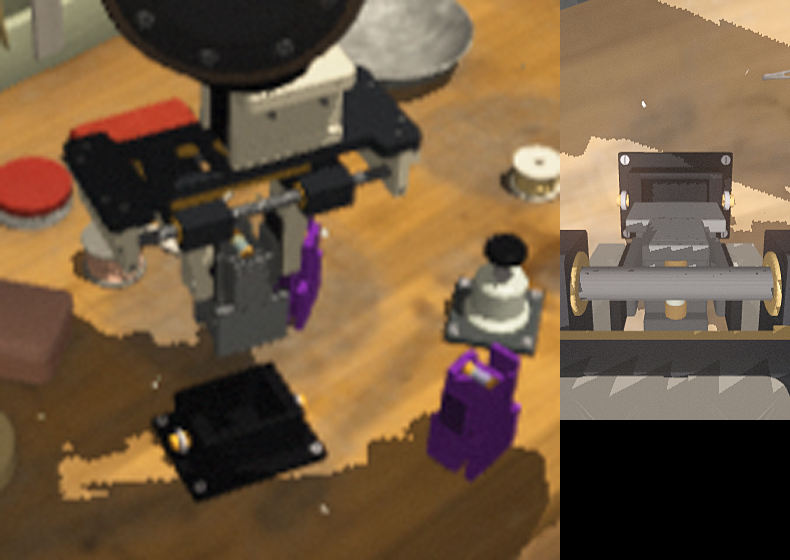

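The picture shows the carrier upright in the jaws at about (250,300), above the empty base, with the plunger up. Handing in.

```bash
python3 -c "
from plant import *
print(close_job())"
```

```text
the job is handed in; nothing more can be done
None
```

The job is done and handed in at about 12 s of the 48 s allowed; no verdict was reported.

- **Plunger:** I pressed it to its stop with the closed fingers. The force reached 27 N at z = 0.058 m, well above the spring's 8 N. The wrist camera then measured the head back up at 0.0718 m.
- **Carrier:** I chose the grey one, not one of the three purple look-alikes, squeezed both catches and lifted it straight up. The trial lift met only about 2 N, roughly the carrier's weight, so the hooks were free.
- **Final state:** The last picture shows it upright over the empty base. The tool had risen 9.9 cm, the lowest held point was about 0.11 m above the bench, and the arm was still.

**Checks that disagreed:**
- The opening read 38.7 mm while gripping, not the expected 42 mm; I put this down to pads or fingers yielding but did not confirm it.
- A 10 N upward force appeared as the jaws closed and went away on lifting; I found no cause for it.
- One top-camera check of the plunger gave no reading, probably because the arm was in the way.
- I did not measure the calliper, tweezers and spools again at the end. The arm did not go down near them.

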